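Draw the reflex hammer out of the half-open drawer

ROBOT

A 6-joint arm with a two-finger parallel gripper is mounted at the origin on the work surface. World frame = base frame: x ahead of the robot, y to its left, z up, the work surface at z = 0. Lengths are in m, angles in degrees, forces in N, time in s.
With the tool pointing down it reaches from about 0.25 to 0.725 m from the base axis. Payload 9.7 kg.
Tool frame: the origin (TCP) lies midway between the tips of the shut fingers; the grasp point (between the pads) lies 19 mm behind it (grip_point_offset is the distance from the TCP to the grasp point, in m); y points along the fingers, z is the direction in which the jaws open and shut, and the axes are right-handed (so a half turn about y gives the same grasp; the last joint's range is limited). The gripper opens to 85 mm and grips with 20 to 120 N. Pads are 22 mm wide; open, the fingers measure 114 mm over their backs; the gripper's body (76 mm by 85 mm) begins 54 mm behind the grasp point. The pads swing forward as they close: fully open they stand 13 mm farther back than shut.
Start: joints at [68.984, 4.979, 10.078, 95.1, 0, 90], TCP at [0.197, 0.513, 0.231] pointing down, gripper open.
Joint ranges: [-179.16, 179.16], [-48.56, 103.87], [-65.8, 70.77], [-126.05, 130.52], [-82.76, 87.17], [-180, 180]. Speed limits (degrees/s): [127.2, 127.2, 147.25, 180, 180, 180].

INTERFACE

Orientations are given as [roll, pitch, yaw] about the fixed x, y, z axes, in that order (R = Rz(yaw) Ry(pitch) Rx(roll)).
In Python, from workcell import get_obs, camera, job_done, grip_point_offset gives the robot as it stands.
- The arm moves only by the tool move_arm, never from a script. Its argument "deltas" is a list that holds one entry, the list of rows, each a list of 4 numbers: the shift along the tool's x, y, z in m, then the turn about the tool's y in degrees. A call has 1 to 5 rows; each row is the pose to reach, as a shift and turn from the pose commanded when the call began, along the tool's axes at that moment; what a row does not reach only later rows make up. A row lasts 1/10 s, in which the tool goes at most 50 mm and 8.59 degrees, less where a joint would pass 70% of its speed; a pose out of reach is approached as far as the arm can. A call with a gripper value outside its range is refused whole. "claw" is the finger opening in m, from 0 to 0.0854, set as the call begins (left out, the last holds). The fingers move at their own pace and stop on an object; "newtons" is the grip in N (left out, the last holds). Time passes only in rows, so rows that repeat a pose let the fingers close. It gives the time, the measured TCP pose, the force and the opening at its end, in the units of the state.
- get_obs(): the state, without advancing time (a new reading comes with each control period).
- camera(name): name is "side" or "top" or "wrist"; returns a dict with "color" (420x560x3 uint8, blue, green, red), "range_z" (420x560 float32, m along the optical axis (not along the pixel's ray), 0 where there is no reading), "fx", "fy", "cx", "cy" (pixels), "T" (4x4, takes a point from camera to world coordinates). Camera axes: x right, y down, z forward; pixel columns grow to the right and rows downward; lengths in m; the calibration is good to about 2 mm. A picture is of the moment at which its call begins.
- job_done(): hands the job in, once; it reports no verdict.
The state is a dict: "time": time; "q": joint angles; "qd": joint speeds; "joint_efforts": joint torques, N m; "ee_pos": TCP position; "tcp_rot": TCP orientation; "wrist_force": force on the tool from outside, world axes, zero at the start; "torque": the same for the moment, N m; "opening": finger opening in m.
Only numpy, scipy, OpenCV 4.12 (cv2) and the standard library are available. Lean on these libraries where they do the work, as an engineer would, in place of code of your own. Each camera call takes 0.05 s, during which the arm holds its last target. There are 200 camera calls.

TASK

The long reflex hammer lies in the open upper drawer with its handle end trapped under the top of the drawer unit, and the drawer is already out to its stop. Grip it, tilt its head up over the drawer front and draw it out diagonally, then finish still holding it in the gripper, in the air and still, all of it clearly higher than the top of the unit and touching nothing else. Do not force it against the unit, do not push the drawer in, and leave the tuning fork and everything else where they lie.

Things in the scene. Friction and masses are not known exactly. Their poses are not given: they have to be found in the camera images.
- hammer: Loose T-shaped reflex hammer, 270 mm long, 0.10 to 0.19 kg, lying flat in the open drawer along its own x axis: head at -x (10 to 30 mm short of the drawer front), handle end at +x (under the unit's top), within 6 degrees of the drawer's direction. Origin on its underside, below the middle of the bare metal shaft, near its balance point; z up.
- hammer_shaft (a point): Where to grip: middle of the bare metal shaft, a bar 12 mm wide (y) and 12 mm high running from hammer x = -47 to +59 mm; this point is on its axis at x = 0, 12 mm above the hammer's underside.
- hammer_head (a point): Centre of the hammer's head (hammer x = -60 mm, 13 mm above its underside): a crosswise cylinder along y, 62 mm long, 26 mm in diameter, metal with black rubber ends.
- hammer_tail (a point): Middle of the end face of the hammer's black plastic grip (hammer x = +197 mm, 10 mm above its underside). The grip is 18 mm wide and 20 mm high, from x = +59 to +197 mm.
- unit: Fixed desk-top drawer unit, grey steel, two green drawer fronts; casing 350 mm deep (x = 0 to 350), 290 mm wide (y), 198 mm high. Origin: on the desk below the middle of the casing's front edge; x points into the unit, so the drawer comes out towards -x. Its top is 10 mm thick (188 to 198 mm above the desk). The lower drawer stays shut; its front and pull stand out 25 mm.
- drawer (a joint): Upper drawer's slide, m: 0 = out to its stop, as at the start; negative = pushed in (about 5 N moves it). In the unit's frame at 0: inner floor 110 mm above the desk, inside x = -180 to +143 mm and y = -127 to +127 mm, walls and front up to 180 mm above the desk; front 14 mm thick, pull out to x = -205 mm. The 180 mm before the casing are open from above.
- lip (a point): Middle of the lower front edge of the unit's top (unit x = 0, 188 mm above the desk): the hammer must come out below this edge and over the drawer front.
- front_rim (a point): Middle of the upper inner edge of the drawer front (unit x = -180 mm, 180 mm above the desk).
- fork: Loose metal tuning fork with two tines, 200 mm long, up to 46 mm wide, 20 mm high, lying in the same drawer about 100 mm beside the hammer. Origin on the drawer floor, 70 mm from its foot; its tines point along its x axis, under the unit's top. Leave it.
- kidney_dish: Steel kidney dish, 170 by 96 mm, 36 mm high, on top of the unit towards its back (150 mm or more from the front edge). Origin: centre of its underside. Leave it.
- binder: Blue lever-arch binder lying flat, 318 by 285 by 70 mm, on the desk. Origin: centre of its underside. Leave it.
- jar: Brown pill jar, 54 mm diameter, 75 mm high, on the desk. Origin: centre of its underside. Leave it.
- penlight: Metal penlight, 125 mm long, 15 mm thick, lying on the desk. Origin on its underside. Leave it.
- pen_pot: Black pot with pens, 80 mm diameter, about 155 mm high with the pens, on the desk. Origin: centre of its underside. Leave it.
- pump_bottle: Hand-gel bottle with a pump, 66 mm diameter, 202 mm high, on the desk. Origin: centre of its underside. Leave it.
Things that resemble listed ones, but are neither listed nor needed, are in the scene too. Leave any orange look-alike of the pen_pot alone.

How it is judged (in metres and radians):
On the way:
1. the hammer, held in the gripper, is tilted with its head above the drawer rim while its handle end is still under the unit's top (contact force between hammer and the fingers above 1 N and height (world z) of hammer_head above 0.18 m and x of hammer_tail in the frame of unit above 0 m and height (world z) of hammer_tail below 0.188 m), for 0.1 s.
At the end, for the whole second after the job is handed in: The hammer is held by the fingers, still (under 30 mm/s), both its ends more than 205 mm above the desk (the unit's top is at 198 mm), touching neither the unit nor any other thing; the drawer is still out to within 30 mm of its stop (contact force between hammer and the fingers above 1 N and height (world z) of each of hammer_head, hammer_tail above 0.205 m and contact force between hammer and unit below 0.1 N and contact force between hammer and kidney_dish below 0.1 N and contact force between hammer and fork below 0.1 N and contact force between hammer and pump_bottle below 0.1 N and contact force between hammer and pen_pot below 0.1 N and linear speed of hammer below 0.03 m/s and angular speed of hammer below 0.3 rad/s and value of joint drawer above -0.03 m); the arm keeps its last pose, push and grip.
It fails at once if the drawer is pushed in by more than 30 mm (value of joint drawer below -0.03 m).
It fails at once if the hammer is forced against the unit or drawer with more than 40 N (contact force between hammer and unit above 40 N).
It fails at once if the tuning fork is moved by more than 40 mm (distance of fork from where it was at the start of the episode above 0.04 m).
It fails at once if something else on the desk or on the unit is moved by more than 40 mm (distance of any of kidney_dish, binder, jar, penlight, pen_pot, pump_bottle from where it was at the start of the episode above 0.04 m).
It also fails if it takes over 35 s, if anything falls off the work surface, if the arm or the gripper's body presses on something with over 40 N, if the wrist force passes 120 N, or if a joint passes its speed limit or range.

## Working session

There is one attempt and no reset: what is moved stays moved. The work goes in short steps, Python scripts to look and compute and a tool call to move; the robot and the scene stay as the last step left them, time stands still between calls to the robot, and variables do not carry over. Pictures are saved under pics/ and viewed, about 8 in all and at most 12, crops included, and the job is handed in when it is done.

Besides the shell and the picture viewer there is one more tool, called as name(argument=value, ...), one argument or row to a line, values as JSON. move_arm: Moves the arm, as the interface text tells. Its arguments: {"type":"object","properties":{"deltas":{"type":"array"},"claw":{"type":"number"},"newtons":{"type":"number"}},"required":["deltas"]}

```bash
mkdir -p pics; python3 - <<'E'
from workcell import *
import cv2,numpy as np
s=get_obs();print({k:np.round(v,3) for k,v in s.items()},grip_point_offset)
for n in("top","side"):
    c=camera(n);cv2.imwrite(f"pics/{n}0.png",c["color"]);np.savez(f"{n}0.npz",**c)
    print(n,c["fx"],c["cx"],c["cy"],np.round(c["T"],3).tolist())
E
```

```text
{'time': np.float64(0.0), 'q': array([ 6.8985e+01,  5.0110e+00,  1.0032e+01,  9.5098e+01, -1.0000e-03,
        8.9999e+01]), 'qd': array([ 0.112,  0.044, -0.008,  0.042,  0.104,  0.025]), 'joint_efforts': array([-2.0000e-03, -5.2038e+01,  4.6481e+01,  1.6000e-02, -0.0000e+00,
        0.0000e+00]), 'ee_pos': array([0.197, 0.513, 0.231]), 'tcp_rot': array([-9.0077e+01, -1.0000e-03, -2.1014e+01]), 'wrist_force': array([-0.885,  0.006,  0.125]), 'torque': array([ 0.029, -0.013, -0.022]), 'opening': np.float64(0.085)} 0.0187
top 421.13077240921024 281.1099306466149 212.7917013375531 [[0.001, -0.99, 0.144, 0.363], [-1.0, -0.003, -0.013, 0.009], [0.014, -0.144, -0.989, 1.374], [0.0, 0.0, 0.0, 1.0]]
side 448.13884891758784 276.59754936022716 218.2269148748578 [[0.998, -0.032, 0.053, 0.481], [-0.062, -0.569, 0.82, -1.085], [0.004, -0.822, -0.57, 0.899], [0.0, 0.0, 0.0, 1.0]]
```

View pics/top0.png

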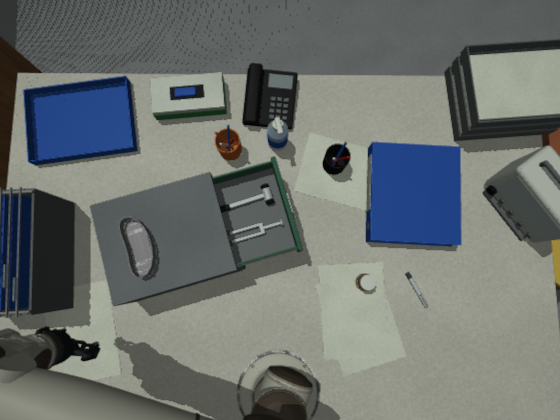

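View pics/side0.png

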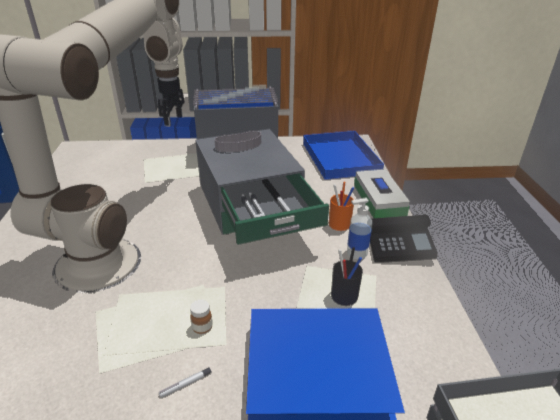

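Top view: the unit has its drawer opening to the image right. The hammer head is at about (267,193), its shaft runs to (222,208), and the fork is at about (255,231). The side view agrees.

```bash
cat > h.py <<'E'
import numpy as np
def ray(c,u,v,z):
    T=c["T"];d=T[:3,:3]@np.array([(u-c["cx"])/c["fx"],(v-c["cy"])/c["fy"],1]);o=T[:3,3]
    return o+d*(z-o[2])/d[2]
def cloud(c):
    h,w=c["range_z"].shape;u,v=np.meshgrid(np.arange(w),np.arange(h));z=c["range_z"]
    P=np.stack([(u-c["cx"])/c["fx"]*z,(v-c["cy"])/c["fy"]*z,z],-1)
    return P@c["T"][:3,:3].T+c["T"][:3,3]
E
python3 - <<'E'
from h import *
import cv2
c=np.load("top0.npz");P=cloud(c);hsv=cv2.cvtColor(c["color"],cv2.COLOR_BGR2HSV)
Z=P[...,2]
# unit top outline
m=((abs(Z-.198)<.008)&(hsv[...,1]<80)).astype(np.uint8);m[:,:80]=0;m[:,310:]=0;m[:150]=0;m[310:]=0
cs=max(cv2.findContours(m,0,2)[0],key=cv2.contourArea)
r=cv2.minAreaRect(cs);b=cv2.boxPoints(r)
print("unit",r);B=[ray(c,*q,.198) for q in b]
for q,p in zip(b,B):print(q,p.round(4))
# hammer pixels: brightness profile
img=c["color"][170:250,205:305];cv2.imwrite("pics/crop.png",cv2.resize(img,None,fx=8,fy=7.5,interpolation=cv2.INTER_CUBIC)[:600,:800])
for v,u in[(193,267),(195,262),(199,250),(203,240),(207,228),(215,245)]:print(u,v,P[v,u].round(3),c["color"][v,u])
E
```

```text
unit ((161.52069091796875, 238.2924346923828), (103.30550384521484, 129.48660278320312), 74.32048034667969)
[ 85.22711 206.05905] [0.5523 0.5433 0.198 ]
[209.89531 171.06448] [0.6546 0.1963 0.198 ]
[237.81427 270.52582] [0.3733 0.1122 0.198 ]
[113.14607 305.5204 ] [0.2787 0.4492 0.198 ]
267 193 [0.604 0.034 0.135] [165 170 162]
262 195 [0.599 0.049 0.126] [169 175 167]
250 199 [0.587 0.086 0.124] [170 176 167]
240 203 [0.575 0.115 0.123] [172 178 169]
228 207 [0.562 0.15  0.131] [23 24 23]
245 215 [0.541 0.101 0.106] [96 97 91]
```

View pics/crop.png

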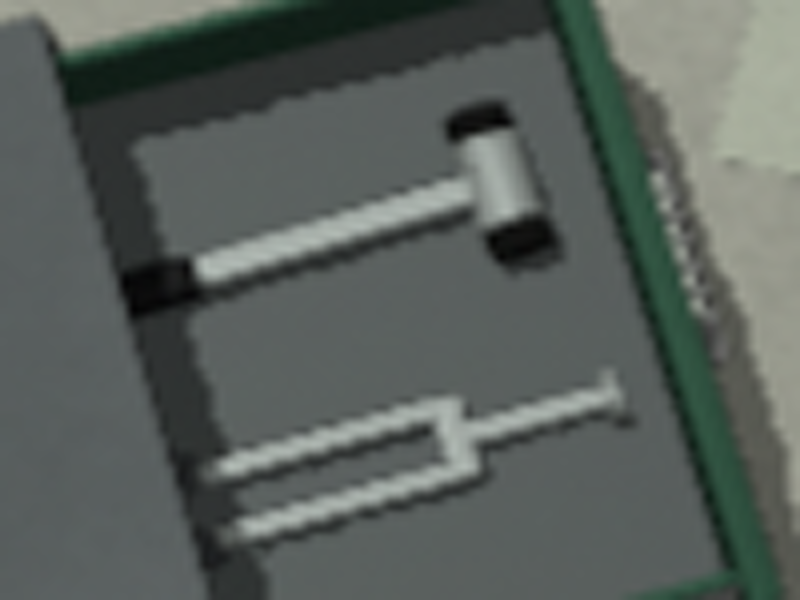

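Crop view: the shaft runs from crop (200,265) to (470,190) with the head centred near (508,183). The fork tine is about 80 mm to the side.

```bash
python3 - <<'E'
from h import *
import cv2
from scipy.spatial.transform import Rotation as R
c=np.load("top0.npz");g=c["color"]
# shaft mask: bright in ROI, fit line
m=np.zeros(g.shape[:2],np.uint8);m[186:212,228:264]=(g[186:212,228:264].min(2)>140)
v,u=np.nonzero(m);P=np.array([ray(c,a,b,.125) for a,b in zip(u,v)])
l=cv2.fitLine(P[:,:2].astype(np.float32),2,0,.01,.01).ravel();d=l[:2]*np.sign(l[1])
t=(P[:,:2]-l[2:])@d;print("n",len(u),"ctr",l[2:],"dir",d,t.min(),t.max())
hd=ray(c,268.5,194.4,.13)[:2];s0=l[2:];print("head",hd,"along",(hd-s0)@d,"perp",np.cross(d,hd-s0))
org=s0+d*((hd-s0)@d+.06);print("origin from head",org,"from shaft ends",s0+d*((t.min()+t.max())/2-.006))
ux=np.array([.5523-.6546,.5433-.1963]);ux/=np.linalg.norm(ux);print("unit x",ux,"ang ham-unit",np.degrees(np.arctan2(np.cross(ux,d),ux@d)))
mid=np.array([.6546+.3733,.1963+.1122])/2;print("lip",mid,"origin in unit x",(org-mid)@ux)
T=R.from_euler("xyz",[-90.077,0,-21.014],degrees=True).as_matrix();print("tool\n",T.round(3))
print("tool x heading",np.degrees(np.arctan2(T[1,0],T[0,0])),"hammer heading",np.degrees(np.arctan2(d[1],d[0])))
E
```

```text
n 114 ctr [0.5839234  0.09657685] dir [-0.31945565  0.94760126] -0.053419994273865866 0.05184969052094928
head [0.6004561  0.02982698] along -0.06853373196077406 perp 0.005657218311037132
origin from head [0.58664955 0.08849028] from shaft ends [0.58609095 0.09014724]
unit x [-0.28277985  0.95918484] ang ham-unit 2.2038224160616275
lip [0.51395 0.15425] origin in unit x -0.0836336945590994
tool
 [[ 0.933 -0.     0.359]
 [-0.359 -0.001  0.933]
 [-0.    -1.    -0.001]]
tool x heading -21.014 hammer heading 108.630005<stdin>:10: DeprecationWarning: Arrays of 2-dimensional vectors are deprecated. Use arrays of 3-dimensional vectors instead. (deprecated in NumPy 2.0)
<stdin>:12: DeprecationWarning: Arrays of 2-dimensional vectors are deprecated. Use arrays of 3-dimensional vectors instead. (deprecated in NumPy 2.0)
```

move_arm(
  deltas=[
    [[0, -0.05, 0, 0], [0, -0.1, 0, 0], [0.522, -0.1, -0.263, 50], [0.522, -0.1, -0.263, 50], [0.522, -0.1, -0.263, 50]],
  ],
  claw=0.0854,
  newtons=20,
)

```text
time: 0.6
ee_pos: [0.2989, 0.4014, 0.3312]
tcp_rot: [-90.0, -0.0, -47.1]
wrist_force: [1.0, 0.6, 0.7]
opening: 0.0853
```

move_arm(
  deltas=[
    [[0.433, 0, -0.005, 24.3], [0.433, 0, -0.005, 24.3], [0.433, 0, -0.005, 24.3], [0.433, 0, -0.005, 24.3], [0.433, 0, -0.005, 24.3]],
  ],
)

```text
time: 1.1
ee_pos: [0.4681, 0.2163, 0.3311]
tcp_rot: [-90.0, 0.0, -71.1]
wrist_force: [0.7, 0.4, -0.1]
opening: 0.0855
```

move_arm(
  deltas=[
    [[0.19, 0, 0.087, 0], [0.19, 0, 0.087, 0], [0.19, 0, 0.087, 0], [0.19, 0, 0.087, 0], [0.19, 0, 0.087, 0]],
  ],
)

```text
time: 1.6
ee_pos: [0.6135, 0.0627, 0.3286]
tcp_rot: [-90.2, -0.0, -71.3]
wrist_force: [0.6, 1.0, -0.6]
opening: 0.0854
```

```bash
python3 - <<'E'
from workcell import *
import cv2,numpy as np
s=get_obs();print({k:np.round(s[k],4) for k in("time","q","ee_pos","tcp_rot")})
c=camera("wrist");cv2.imwrite("pics/w1.png",c["color"]);np.savez("w1.npz",**c);print(np.round(c["T"],3).tolist())
E
```

```text
{'time': np.float64(1.6), 'q': array([ 5.857400e+00,  1.925250e+01,  3.804860e+01,  1.089683e+02,
       -4.570000e-02,  7.718190e+01]), 'ee_pos': array([0.6135, 0.0627, 0.3286]), 'tcp_rot': array([-9.01780e+01, -6.40000e-03, -7.13244e+01])}
[[0.947, 0.304, 0.103, 0.587], [0.321, -0.895, -0.311, 0.142], [-0.002, 0.328, -0.945, 0.471], [0.0, 0.0, 0.0, 1.0]]
```

View pics/w1.png

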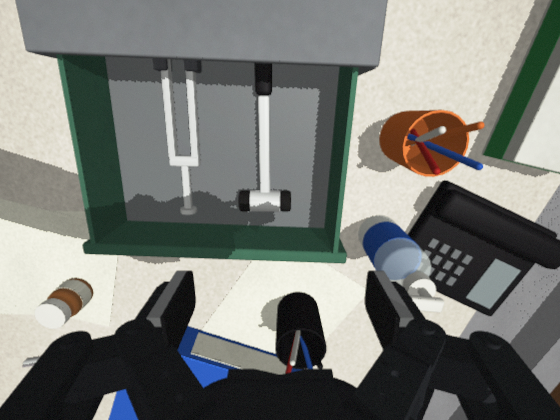

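Wrist view: the shaft runs vertically from (264,95) to (265,190), with the head at (265,201). The gripper has gone past the head towards the drawer front. I'll refine the hammer pose from this view.

```bash
python3 - <<'E' 2>/dev/null
from h import *
import cv2
c=np.load("w1.npz");g=c["color"]
m=np.zeros(g.shape[:2],np.uint8);m[97:186,245:285]=(g[97:186,245:285].min(2)>125)
v,u=np.nonzero(m);P=np.array([ray(c,a,b,.127) for a,b in zip(u,v)])
l=cv2.fitLine(P[:,:2].astype(np.float32),2,0,.01,.01).ravel();d=l[:2]*np.sign(l[1]);s0=l[2:]
t=(P[:,:2]-s0)@d;print("n",len(u),s0,d,t.min(),t.max(),"heading",np.degrees(np.arctan2(d[1],d[0])))
hd=ray(c,265.5,200.5,.13)[:2];e=ray(c,264,96,.128)[:2]
org=s0+d*((hd-s0)@d+.06);print("org from head",org,"from shaft end",s0+d*((e-s0)@d-.059),"width",np.cross(d,P[:,:2]-s0).std()*12**.5)
tgt=org-d*.012;print("grip",tgt)
a=np.radians(-71.32);D=tgt-[.6135,.0627];print("tool dx",D@[np.cos(a),np.sin(a)],"dz",D@[-np.sin(a),np.cos(a)],"floor z",cloud(c)[150:200,215:225,2].mean())
E
```

```text
n 3153 [0.58264077 0.10188004] [-0.32390037  0.9460912 ] -0.0509570009535428 0.04606466232369506 heading 108.898964
org from head [0.58557062 0.09332215] from shaft end [0.58654001 0.09049062] width 0.04526421590881573
grip [0.58945742 0.08196906]
tool dx -0.02595441597616649 dz -0.016604528859772098 floor z 0.11206729761656083
```

move_arm(
  deltas=[
    [[0, 0, 0, 0], [0, 0, 0, 0]],
  ],
)

```text
time: 1.85
ee_pos: [0.6102, 0.0676, 0.3317]
tcp_rot: [-90.0, 0.0, -71.0]
wrist_force: [-0.3, 0.1, -0.7]
opening: 0.0855
```

move_arm(
  deltas=[
    [[-0.0194, 0.03, -0.0152, 0.2], [-0.0194, 0.08, -0.0152, 0.2], [-0.0194, 0.13, -0.0152, 0.2], [-0.0194, 0.16, -0.0152, 0.2], [-0.0194, 0.16, -0.0152, 0.2]],
  ],
)

```text
time: 2.35
ee_pos: [0.5873, 0.0811, 0.1674]
tcp_rot: [-90.4, 0.1, -71.2]
wrist_force: [-0.3, 0.4, 1.4]
opening: 0.0856
```

move_arm(
  deltas=[
    [[0, 0, 0, 0], [0, 0, 0, 0]],
  ],
)

```text
time: 2.55
ee_pos: [0.591, 0.0807, 0.1744]
tcp_rot: [-89.8, -0.0, -71.3]
wrist_force: [0.8, -0.1, 0.6]
opening: 0.0855
```

```bash
python3 - <<'E'
from workcell import *
import cv2,numpy as np
c=camera("wrist");cv2.imwrite("pics/w2.png",c["color"]);np.savez("w2.npz",**c)
E
```

```text
(no output)
```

View pics/w2.png

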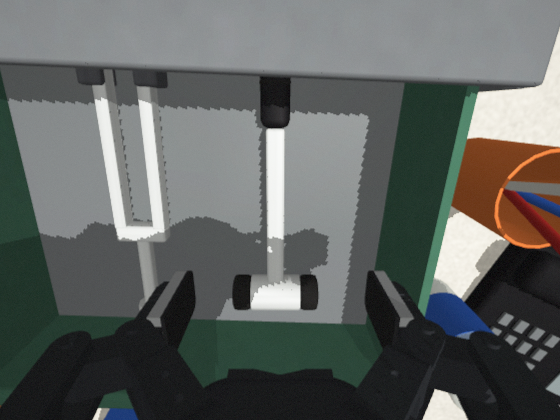

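Wrist view: the pads are at (172,305) and (388,305), so they are centred on the shaft at x≈276. The fork is clear on the left. Going down.

move_arm(
  deltas=[
    [[0, 0.025, 0, 0], [0, 0.045, 0, 0], [0, 0.056, 0, 0], [0, 0.059, 0, 0], [0, 0.059, 0, 0]],
  ],
)

```text
time: 3.1
ee_pos: [0.5907, 0.0801, 0.1131]
tcp_rot: [-90.0, -0.0, -71.3]
wrist_force: [-0.0, 0.3, 0.7]
opening: 0.0853
```

move_arm(
  deltas=[
    [[0, 0, 0, 0], [0, 0, 0, 0]],
  ],
)

```text
time: 3.3
ee_pos: [0.5908, 0.0801, 0.1134]
tcp_rot: [-89.9, -0.0, -71.3]
wrist_force: [-0.3, 0.8, 0.9]
opening: 0.0856
```

move_arm(
  deltas=[
    [[0, -0.001, 0, 0], [0, -0.001, 0, 0], [0, -0.001, 0, 0], [0, -0.001, 0, 0], [0, -0.001, 0, 0]],
  ],
  claw=0,
  newtons=20,
)

```text
time: 3.8
ee_pos: [0.5902, 0.08, 0.1132]
tcp_rot: [-90.0, -0.0, -71.3]
wrist_force: [-0.1, 0.0, 1.1]
opening: 0.0124
```

move_arm(
  deltas=[
    [[0, 0, 0, 0], [0, 0, 0, 0], [0, 0, 0, 0]],
  ],
)

```text
time: 4.1
ee_pos: [0.5903, 0.08, 0.1133]
tcp_rot: [-90.0, 0.0, -71.3]
wrist_force: [-0.0, 0.1, 1.3]
opening: 0.0112
```

move_arm(
  deltas=[
    [[0, -0.01, 0, 0], [0, -0.02, 0, 0], [0, -0.03, 0, 0], [0, -0.04, 0, 0], [0, -0.048, 0, 0]],
  ],
)

```text
time: 4.6
ee_pos: [0.5906, 0.0801, 0.1627]
tcp_rot: [-89.9, -0.0, -71.3]
wrist_force: [-1.1, 0.9, -1.1]
opening: 0.0116
```

move_arm(
  deltas=[
    [[0, -0.003, 0, 0], [0, -0.006, 0, 0], [0, -0.009, 0, 0], [0, -0.012, 0, 0], [0, -0.015, 0, 0]],
  ],
)

```text
time: 5.1
ee_pos: [0.5901, 0.0799, 0.1759]
tcp_rot: [-90.1, 0.0, -71.3]
wrist_force: [-1.1, 0.1, -4.3]
opening: 0.0115
```

```bash
python3 - <<'E'
from workcell import *
import cv2,numpy as np
s=get_obs();print({k:np.round(s[k],4) for k in("time","ee_pos","wrist_force","torque","opening")})
c=camera("side");cv2.imwrite("pics/s2.png",cv2.resize(c["color"][120:270,180:380],None,fx=4,fy=4))
E
```

```text
{'time': np.float64(5.1), 'ee_pos': array([0.5901, 0.0799, 0.1759]), 'wrist_force': array([-1.126 ,  0.0845, -4.3325]), 'torque': array([-0.164 , -0.0348,  0.0404]), 'opening': np.float64(0.0115)}
```

View pics/s2.png

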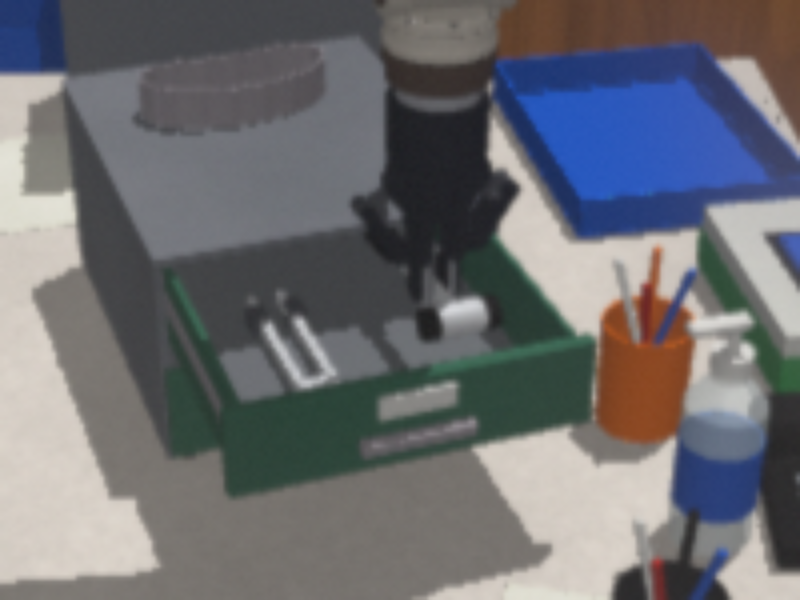

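Side view: the hammer is gripped and lifted, with its head at (460,318) in the crop inside the drawer. The downward force of about 4 N shows the lip contact has started. I'll keep lifting so that the hammer pivots in the pads.

move_arm(
  deltas=[
    [[0, -0.002, 0, 0], [0, -0.004, 0, 0], [0, -0.006, 0, 0], [0, -0.008, 0, 0], [0, -0.01, 0, 0]],
  ],
)

```text
time: 5.65
ee_pos: [0.5903, 0.0801, 0.1864]
tcp_rot: [-90.0, 0.0, -71.3]
wrist_force: [-0.9, 0.2, -2.9]
opening: 0.0116
```

move_arm(
  deltas=[
    [[0, -0.003, 0, 0], [0, -0.006, 0, 0], [0, -0.009, 0, 0], [0, -0.012, 0, 0], [0, -0.015, 0, 0]],
  ],
)

```text
time: 6.15
ee_pos: [0.5903, 0.08, 0.2016]
tcp_rot: [-90.0, -0.0, -71.3]
wrist_force: [-0.9, -0.1, -2.8]
opening: 0.0114
```

move_arm(
  deltas=[
    [[0, -0.002, 0, 0], [0, -0.004, 0, 0], [0, -0.006, 0, 0], [0, -0.006, 0, 0], [0, -0.006, 0, 0]],
  ],
)

```text
time: 6.65
ee_pos: [0.5904, 0.0799, 0.2074]
tcp_rot: [-90.0, -0.0, -71.3]
wrist_force: [0.5, -1.7, -1.9]
opening: 0.0113
```

```bash
python3 - <<'E'
from workcell import *
import cv2,numpy as np
s=get_obs();print({k:np.round(s[k],4) for k in("time","ee_pos","wrist_force","torque","opening")})
c=camera("side");w=camera("wrist");cv2.imwrite("pics/s3.png",np.hstack([cv2.resize(c["color"][150:240,240:340],(400,360)),cv2.resize(w["color"],(400,360))]))
E
```

```text
{'time': np.float64(6.65), 'ee_pos': array([0.5904, 0.0799, 0.2074]), 'wrist_force': array([ 0.4541, -1.6547, -1.8569]), 'torque': array([-0.294 , -0.095 ,  0.0031]), 'opening': np.float64(0.0113)}
```

View pics/s3.png

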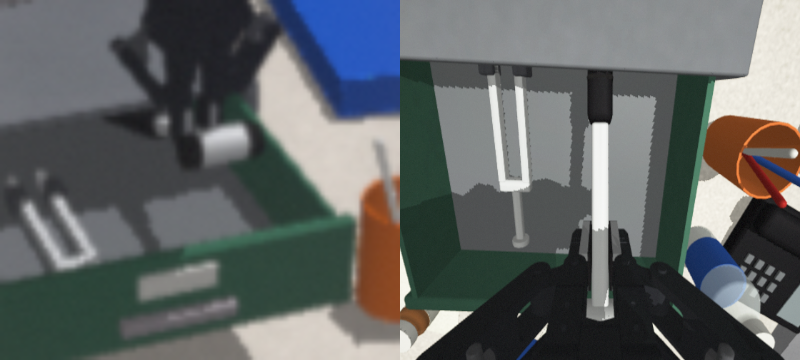

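The tilt is done. In the left half (side view) the head at (228,145) is above the drawer rim. In the right half (wrist view) the handle at (600,100) still goes under the unit's top, and the fork hasn't moved. I'll firm the grip, then draw out diagonally.

move_arm(
  deltas=[
    [[0, 0, 0, 0], [0, 0, 0, 0], [0.004, -0.0005, 0, 0], [0.01, -0.0015, 0, 0], [0.02, -0.003, 0, 0]],
  ],
  newtons=60,
)

```text
time: 7.25
ee_pos: [0.5969, 0.0608, 0.2105]
tcp_rot: [-90.0, 0.0, -71.3]
wrist_force: [-0.4, -0.3, -1.6]
opening: 0.0102
```

move_arm(
  deltas=[
    [[0.012, -0.002, 0, 0], [0.024, -0.005, 0, 0], [0.036, -0.007, 0, 0], [0.048, -0.009, 0, 0], [0.06, -0.012, 0, 0]],
  ],
)

```text
time: 7.75
ee_pos: [0.6163, 0.003, 0.2223]
tcp_rot: [-90.0, 0.0, -71.3]
wrist_force: [-0.4, 0.3, -2.5]
opening: 0.0102
```

move_arm(
  deltas=[
    [[0.012, -0.002, 0, 0], [0.024, -0.005, 0, 0], [0.036, -0.007, 0, 0], [0.048, -0.009, 0, 0], [0.06, -0.012, 0, 0]],
  ],
)

```text
time: 8.25
ee_pos: [0.6355, -0.0535, 0.2343]
tcp_rot: [-90.0, 0.0, -71.3]
wrist_force: [0.1, 0.0, -1.4]
opening: 0.0101
```

```bash
python3 - <<'E'
from workcell import *
import cv2,numpy as np
s=get_obs();print({k:np.round(s[k],4) for k in("time","ee_pos","wrist_force","torque","opening")})
c=camera("side");w=camera("top");cv2.imwrite("pics/s4.png",np.hstack([cv2.resize(c["color"][120:240,220:370],(400,320)),cv2.resize(w["color"][140:260,200:350],(400,320))]))
E
```

```text
{'time': np.float64(8.25), 'ee_pos': array([ 0.6355, -0.0535,  0.2343]), 'wrist_force': array([ 0.1091,  0.007 , -1.4111]), 'torque': array([ 0.0203, -0.0094, -0.0246]), 'opening': np.float64(0.0101)}
```

View pics/s4.png

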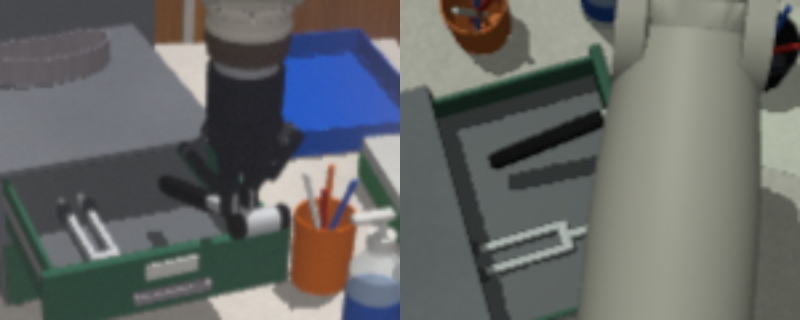

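The tail is free. In the right half (top view) the handle end at (495,160) lies ahead of the casing edge, and the fork is untouched. Lifting.

move_arm(
  deltas=[
    [[0, -0.02, 0, 0], [0, -0.045, 0, 0], [0, -0.07, 0, 0], [0, -0.09, 0, 0], [0, -0.1, 0, 0]],
  ],
)

```text
time: 8.85
ee_pos: [0.6353, -0.0522, 0.3364]
tcp_rot: [-89.9, -0.0, -71.3]
wrist_force: [0.9, -0.4, -1.9]
opening: 0.0099
```

move_arm(
  deltas=[
    [[0, 0, 0, 0], [0, 0, 0, 0], [0, 0, 0, 0], [0, 0, 0, 0], [0, 0, 0, 0]],
  ],
)

```text
time: 9.35
ee_pos: [0.635, -0.0525, 0.3338]
tcp_rot: [-90.0, 0.0, -71.3]
wrist_force: [0.6, -0.2, -2.3]
opening: 0.0102
```

```bash
python3 - <<'E'
from workcell import *
from h import *
import cv2
s=get_obs();print({k:np.round(s[k],4) for k in("time","qd","ee_pos","wrist_force","torque","opening")})
c=camera("side");w=camera("top")
P=cloud(w);m=(w["color"].max(2)<60)&(P[...,2]>.2)&(P[...,2]<.34);m[:,:215]=0;m[:,290:]=0;m[:150]=0;m[260:]=0
q=P[m];print(len(q));
if len(q):print("handle dark z min/max",q[:,2].min(),q[:,2].max(),"end",q[q[:,1].argmax()])
cv2.imwrite("pics/s5.png",np.hstack([cv2.resize(c["color"][60:260,180:430],(400,320)),cv2.resize(w["color"][120:270,200:388],(400,320))]))
E
```

```text
{'time': np.float64(9.35), 'qd': array([-0.0372, -0.0268,  0.3715,  0.0115,  0.0766,  0.0956]), 'ee_pos': array([ 0.635 , -0.0525,  0.3338]), 'wrist_force': array([ 0.6202, -0.1882, -2.3285]), 'torque': array([-0.0085,  0.0192, -0.0036]), 'opening': np.float64(0.0102)}
359
handle dark z min/max 0.20056249337151444 0.3255904883051952 end [0.49384027 0.14972069 0.20056249]
```

View pics/s5.png

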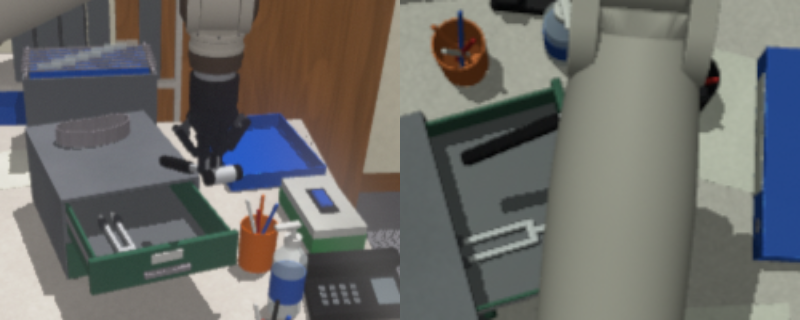

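Both views show the hammer in the air, the drawer still out, and the fork, dish and pots where they were. I'll check the tail height and, if it's good, hand in.

```bash
python3 - <<'E'
from workcell import *
from h import *
w=camera("top");P=cloud(w);z=P[188:202,230:260,2];d=w["color"][188:202,230:260].max(2)<50
zz=z[d];print(d.sum(),np.percentile(zz,[2,10,50,90]).round(3))
if np.percentile(zz,2)>.23: print(job_done(),"handed in",get_obs()["wrist_force"])
E
```

```text
124 [0.276 0.28  0.287 0.295]
the job is handed in; nothing more can be done
the job is handed in; nothing more can be done
```

I got the hammer out of the drawer and handed the job in at about 9.4 s, with it still held in the air. `job_done` gives no verdict, so whether it passed isn't confirmed.

- **Tilt:** I gripped the shaft at 20 N and lifted until the handle met the lip. The hammer then pivoted in the pads, by an estimated 20°, until its head was above the drawer rim with the handle end still under the unit's top. I read no more than about 4 N at the wrist while it tilted.
- **Drawing out:** I raised the grip to 60 N, drew the hammer out diagonally until the tail was clear of the casing, then lifted it 100 mm.
- **Last checks:** The lowest part of the handle measured about 0.276 m above the desk, and the head is higher. The arm was at rest, with only about the hammer's weight on the wrist and the fingers 10 mm open on the shaft. The drawer looked fully out, and the fork, dish and pots looked where they were.
- **Failed readings:** One earlier tail-height reading gave 0.20 m because its mask caught the edge of the unit's top; the tighter reading above replaced it. The wrist-camera shaft mask also picked up background, but the grip position it gave agreed with the top view to within a few millimetres.

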